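# Sort mixed items from the desk into their trays

### The arm

A 6-joint arm with a two-finger parallel gripper is mounted at the origin on a cart in front of the work surface, level with it; the furniture and walls round the work are solid. World frame = base frame: x ahead of the robot, y to its left, z up, the work surface at z = 0. Lengths are in m, angles in rad, forces in N, time in s.
With the tool pointing down it reaches from about 0.225 to 0.725 m from the base axis. Payload 3.1 kg.
Tool frame: the origin (TCP) lies between the finger pads; the fingertips stand 8 mm ahead of it and the grasp point (between the pads) lies 11 mm behind it (r.tcp_to_tips is the distance from the TCP to the fingertips, in m); z points along the fingers, y is the line along which they close (so a half turn about z gives the same grasp; the last joint's range is limited). The gripper opens to 85 mm and grips with 20 to 120 N. Pads are 22 mm wide; open, the fingers measure 114 mm over their backs; the gripper's body (76 mm by 85 mm) begins 54 mm behind the grasp point. The pads swing forward as they close: fully open they stand 13 mm farther back than shut.
Start: joints at [1.128, 0.048, 0.099, 1.622, 0, 1.443], TCP at [0.163, 0.499, 0.239] pointing down, gripper open.
Joint ranges: [-2.91, 2.91], [-0.99, 1.94], [-1.21, 1.42], [-2.12, 2.29], [-1.49, 1.47], [-3.14, 3.14]. Speed limits (rad/s): [2.79, 2.79, 3.14, 3.14, 3.14, 3.14].

### API

Orientations are given as a unit quaternion [x, y, z, w].
In Python, from workcell import r, eyes gives the robot as it stands.
- The arm moves only by the tool jog_arm, never from a script. Its argument "rows" is one flat list of numbers, 7 for each row, row after row: the finger opening in cm, from 0 to 8.54, then the shift along the tool's x, y, z in cm, then the turn, a rotation vector about the tool's x, y, z in rad. A call has 1 to 10 rows; each row is the pose to reach, as a shift and turn from the pose commanded when the call began, along the tool's axes at that moment; what a row does not reach only later rows make up. A row lasts 1/10 s, in which the tool goes at most 50 mm and 8.59 degrees, less where a joint would pass 70% of its speed; a pose out of reach is approached as far as the arm can. A call with a gripper value outside its range is refused whole. The fingers move at their own pace and stop on an object; "grip_force" is the grip in N (left out, the last holds). Time passes only in rows, so rows that repeat a pose let the fingers close. It gives the time, the measured TCP pose, the force, the opening and the grip force at its end, in the units of the state.
- r.get_state(): the state, without advancing time (a new reading comes with each control period).
- eyes.camera(name): name is "side" or "top" or "wrist"; returns the picture (480x640x3 uint8, red, green, blue); there is no depth.
- eyes.camera_model(name): a dict with "mtx" (3x3 intrinsics, pixels), "rvec" (rotation vector, rad) and "tvec" (3), from world to camera coordinates, as OpenCV has them. Camera axes: x right, y down, z forward; pixel columns grow to the right and rows downward; lengths in m; the calibration is good to about 2 mm. A picture is of the moment at which its call begins: read the wrist's pose just before it. camera_model takes no time and is no camera call; for the wrist camera it gives the pose at the moment of the call.
- r.close_job(): hands the job in; it is judged then, once.
The state is a dict: "t": time; "q": joint angles; "joint_velocities": joint speeds; "joint_efforts": joint torques, N m; "position": TCP position; "orientation": TCP orientation; "force": force on the tool from outside, world axes, zero at the start; "moment": the same for the moment, N m; "width": finger opening in m; "gripper_force": force on a finger pad.
Only numpy, scipy, OpenCV 4.12 (cv2) and the standard library are available. Lean on these libraries where they do the work, as an engineer would, in place of code of your own. Each camera call takes 0.05 s, during which the arm holds its last target. There are 200 camera calls.

### The job

Sort the five loose things on the desk into the three grey trays: the two product cartons go upright into the deep two-bay rack (the larger carton in the longer bay, the smaller one in the shorter bay), the two metal parts go upright into the low two-bay parts tray (the flanged coupling in the wide bay, the brass hose fitting in the narrow bay), and the marker pen lies lengthwise in the long single tray. Everything must stand or lie flat on its tray's floor, let go; leave the stapler and the tape measure where they are.

Things in the scene. Friction and masses are not known exactly. Their poses are not given: they have to be found in the camera images.
- big_box: The larger product carton: light grey box, 51 (x) x 75 (y) x 95 (z) mm, standing on its end, about 0.12 kg; take it across its 51 mm side (fingers closing along its x). Origin: centre of its underside; z up.
- small_box: The smaller, slimmer product carton: light grey box, 46 (x) x 50 (y) x 85 (z) mm, standing on its end, about 0.12 kg; take it across its 46 mm side (closing along its x). Origin: centre of its underside; z up.
- coupling: Flanged steel coupling, a round spool 50 mm tall standing on one flange: flanges about 48 mm across (52 mm over everything) from 0 to 14 and from 33 to 47 mm height, bolt heads above, neck 34 mm across between them, about 0.28 kg; take it across the upper flange. Origin: centre of its underside; z up.
- fitting: Brass hose fitting standing upright, round, 46 mm tall, 24 mm across at the foot, 28 mm across its thicker middle (18 to 32 mm height), 22 mm across the threaded top, 0.11 kg. Origin: centre of its underside; z up.
- marker: Black marker pen lying on the desk, 135 mm long (along its y), 18 mm wide (x), 18 to 20 mm high, 0.018 kg; it does not roll. Take it across the barrel at its middle. Origin: centre of its underside; z up.
- carton_rack: The deep two-bay rack for cartons, outside 78 (x) x 176 (y) x 35 (z) mm. Fixed, grey plastic, walls and floor 3 mm. Origin: centre of its underside; z up. Bays in a row along y. Longer bay: inside 72 (x) x 97 (y) mm, centre at y = -35 mm. Shorter bay: inside 72 (x) x 70 (y) mm, centre at y = +51.5 mm. The larger carton fits only with its 75 mm side along the rack's y.
- parts_tray: The low two-bay tray for metal parts, outside 86 (x) x 139 (y) x 14 (z) mm. Fixed, grey plastic, walls and floor 3 mm. Origin: centre of its underside; z up. Bays in a row along y. Wide bay: inside 80 x 80 mm, centre at y = -26.5 mm. Narrow bay: inside 80 (x) x 50 (y) mm, centre at y = +41.5 mm.
- pen_tray: The long single-bay tray for the marker, outside 66 (x) x 166 (y) x 10 (z) mm. Fixed, grey plastic, walls and floor 3 mm. Origin: centre of its underside; z up. Inside 60 (x) x 160 (y) mm, centred on the origin; the marker lies along y.
- stapler: Bystander, to be left alone: loose blue desk stapler, 36 (x) x 151 (y) x 49 (z) mm. Origin: centre of its underside; z up.
- tape_measure: Bystander, to be left alone: loose yellow tape measure standing up, 43 (x) x 80 (y) x 62 (z) mm. Origin: centre of its underside; z up.

How it is judged:
By the outcome, as a careful person would: the job done as asked, in the order asked, and still so for the second after the job is handed in, with the robot touching nothing.
It also fails if it takes over 136 s, if anything falls off the work surface, if the arm or the gripper's body presses on something with over 40 N, if the wrist force passes 120 N, or if a joint passes its speed limit or range.

## Working session

There is one attempt and no reset: what is moved stays moved. The work goes in short steps, Python scripts to look and compute and a tool call to move; the robot and the scene stay as the last step left them, time stands still between calls to the robot, and variables do not carry over. Pictures are saved under pics/ and viewed, at most 14 in all, crops included, and the job is handed in when it is done.

Besides the shell and the picture viewer there is one more tool, called after "Request:" in YAML: its name, and indented under it one key for each argument. jog_arm: Moves the arm, as the interface text tells. Its arguments: {"type":"object","properties":{"rows":{"type":"array"},"grip_force":{"type":"number"}},"required":["rows"]}

```bash
mkdir -p pics && ls && python3 - <<'E'
from workcell import r, eyes
import cv2, numpy as np
s=r.get_state(); print(s['t'],s['position'],s['orientation'],s['width'],r.tcp_to_tips)
for n in ['top','side']:
    cv2.imwrite(f'pics/{n}0.png',eyes.camera(n)[:,:,::-1])
    m=eyes.camera_model(n); R=cv2.Rodrigues(np.array(m['rvec'],float))[0]
    print(n,np.round(m['mtx'],1).tolist(),'cam at',(-R.T@np.array(m['tvec']).ravel()).round(3), R.round(2).tolist())
E
```

```text
pics
0.0 [0.16228257 0.49867213 0.23812541] [ 1.56706999e-01  9.87644457e-01 -1.11247635e-03 -3.25655450e-04] 0.08539493204155385 0.008
top [[450.9, 0.0, 311.7], [0.0, 450.9, 233.9], [0.0, 0.0, 1.0]] cam at [0.446 0.05  1.291] [[-0.01, -1.0, -0.0], [-1.0, 0.01, -0.06], [0.06, 0.0, -1.0]]
side [[595.4, 0.0, 317.3], [0.0, 595.4, 228.1], [0.0, 0.0, 1.0]] cam at [0.135 1.05  0.824] [[-0.94, -0.34, -0.01], [-0.19, 0.56, -0.81], [0.28, -0.76, -0.59]]
```

View pics/top0.png

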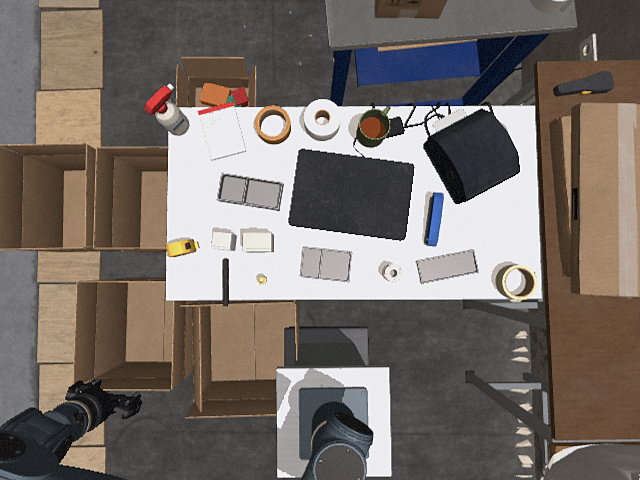

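View pics/side0.png

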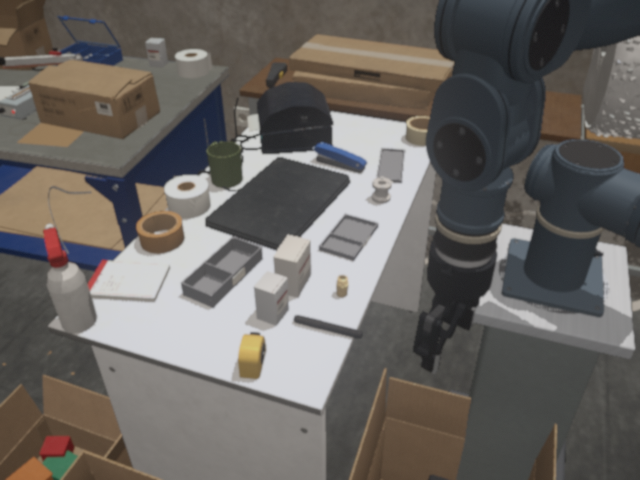

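The top view shows every item: rack (250,192), big box (257,240), small box (222,239), parts tray (326,265), coupling (391,271), fitting (262,279), marker (225,281), pen tray (447,266). The stapler is at (434,218) and the tape measure at (183,247).

```bash
cat > h.py <<'E'
from workcell import r, eyes
import cv2, numpy as np
def cam(n):
    m=eyes.camera_model(n); R=cv2.Rodrigues(np.array(m['rvec'],float))[0]
    return np.array(m['mtx'],float),R,np.array(m['tvec'],float).ravel()
def toplane(c,px,z):
    K,R,t=c; C=-R.T@t
    d=(np.c_[np.atleast_2d(px),np.ones(len(np.atleast_2d(px)))]@np.linalg.inv(K).T)@R
    return C+d*((z-C[2])/d[:,2])[:,None]
def proj(c,P):
    K,R,t=c; q=(R@np.atleast_2d(P).T).T+t; q=q@K.T; return q[:,:2]/q[:,2:]
def rect(c,mask,seed,z,k=0):
    """component nearest seed -> min-area rect on plane z: centre, (short,long), yaw of the long side from +y"""
    n,l,st,ce=cv2.connectedComponentsWithStats(mask.astype(np.uint8))
    ok=[i for i in range(1,n) if st[i,4]>15]
    i=min(ok,key=lambda i:np.hypot(*(ce[i]-seed)))
    cs=max(cv2.findContours((l==i).astype(np.uint8),cv2.RETR_EXTERNAL,cv2.CHAIN_APPROX_NONE)[0],key=len)[:,0,:]
    W=toplane(c,cs.astype(float),z)[:,:2]
    (cx,cy),(a,b),_=R0=cv2.minAreaRect((W*1000).astype(np.float32))
    B=cv2.boxPoints(R0); e=[B[1]-B[0],B[2]-B[1]]; L=max(e,key=np.linalg.norm)
    if L[1]<0:L=-L
    return np.round([cx,cy,min(a,b),max(a,b)],1),round(float(np.arctan2(-L[0],L[1])),3),st[i,4]
def quatR(q):
    from scipy.spatial.transform import Rotation as Ro
    return Ro.from_quat(q)
def delta(xyz,yaw=None):
    """tool-axes shift (cm) and turn about tool z to bring TCP to xyz, fingers closing along world direction yaw (from +x), half-turn free; tool down"""
    from scipy.spatial.transform import Rotation as Ro
    s=r.get_state(); A=Ro.from_quat(s['orientation'])
    d=A.inv().apply(np.array(xyz)-s['position'])*100
    out=d.round(2).tolist()
    if yaw is not None:
        c=[]
        for k in (0,np.pi):
            y=np.array([np.cos(yaw+k),np.sin(yaw+k),0]); z=np.array([0,0,-1.]); x=np.cross(y,z)
            c.append((A.inv()*Ro.from_matrix(np.c_[x,y,z])).as_rotvec())
        out=[out]+[v.round(3).tolist() for v in c]+['q6 %.2f'%s['q'][5]]
    return out
E
python3 - <<'E'
from h import *
im=cv2.imread('pics/top0.png'); c=cam('top')
big=cv2.resize(im[165:310,160:490],None,fx=2.4,fy=2.4,interpolation=cv2.INTER_CUBIC); cv2.imwrite('pics/crop0.png',big)
hsv=cv2.cvtColor(im,cv2.COLOR_BGR2HSV); g=cv2.cvtColor(im,cv2.COLOR_BGR2GRAY)
for p in [(257,240),(257,231),(222,239),(326,270),(391,271),(262,279),(225,281),(447,266),(233,190),(300,220)]: print(p,im[p[1],p[0]],hsv[p[1],p[0]])
tr=g<215
print('rack',rect(c,tr,(250,192),.03))
print('parts',rect(c,tr,(326,265),.012))
print('pen',rect(c,tr,(447,266),.008))
print('marker',rect(c,g<110,(225,281),.01))
cream=(hsv[...,1]>12)
print('fit',rect(c,hsv[...,1]>40,(262,279),.04))
print('coup',rect(c,tr,(391,271),.04))
print('big',rect(c,cream,(257,240),.095)); print('small',rect(c,cream,(222,239),.085))
E
```

```text
(257, 240) [227 237 237] [ 30  11 237]
(257, 231) [172 178 185] [ 14  18 185]
(222, 239) [230 235 237] [ 21   8 237]
(326, 270) [179 180 187] [  4  11 187]
(391, 271) [162 170 181] [ 13  27 181]
(262, 279) [186 244 240] [ 32  61 244]
(225, 281) [57 62 66] [17 35 66]
(447, 266) [178 181 186] [ 11  11 186]
(233, 190) [160 161 165] [  6   8 165]
(300, 220) [49 46 44] [108  26  49]
rack (array([649.3, 225.3,  83.7, 181.5]), -0.176, np.int32(1858))
parts (array([443. ,  14.8,  89.5, 143.9]), -0.123, np.int32(1591))
pen (array([ 432.2, -329.1,   69.1,  171.5]), 0.183, np.int32(1467))
marker (array([506.9, 274.6,   9.3,  40.6]), 1.427, np.int32(32))
fit (array([401.2, 192.4,  24.8,  24.9]), -0.006, np.int32(73))
coup (array([ 414.5, -171.1,   16.6,   22.1]), 1.547, np.int32(51))
big (array([509.2, 198.9,  61.2,  88.1]), -0.013, np.int32(472))
small (array([519.8, 284.7,  42.2,  79.3]), -0.597, np.int32(153))
```

View pics/crop0.png

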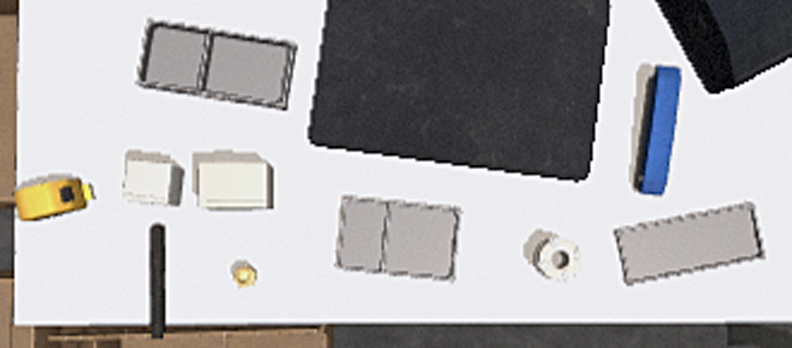

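The crop shows both cartons' top faces, the big one centred near px (257,242) and the small one near (221,241). The rack's long bay is on the right (world -y), the parts tray's wide bay is on the right, and the marker slightly overhangs the desk edge.

```bash
python3 - <<'E'
from h import *
c=cam('top')
print('big',toplane(c,[(256.7,242.3)],.095)); print('small',toplane(c,[(221.2,240.8)],.085))
print('marker ends',toplane(c,[(225.3,259),(225.3,305.5)],.018))
print('coupling',toplane(c,[(160+555/2.4,165+260/2.4)],.047), 'fit',toplane(c,[(160+244/2.4,165+272/2.4)],.045))
K,R,t=cam('wrist'); s=r.get_state(); A=quatR(s['orientation'])
print('wrist cam in tool',A.inv().apply(-R.T@t-s['position']),'view dir tool',A.inv().apply(R[2]),'right',A.inv().apply(R[0]),K[0,0])
b=toplane(c,[(256.7,242.3)],.095)[0]
print(delta([b[0],b[1],.25],0.0))
E
```

```text
big [[0.50165708 0.19834069 0.095     ]]
small [[0.50737073 0.2946755  0.085     ]]
marker ends [[0.45925096 0.29672911 0.018     ]
 [0.32916488 0.29680568 0.018     ]]
coupling [[ 0.41379479 -0.1649933   0.047     ]] fit [[0.4045609  0.19138821 0.045     ]]
wrist cam in tool [ 0.07639456 -0.00074938 -0.13488709] view dir tool [-3.03506241e-01  5.97647152e-05  9.52829449e-01] right [ 3.66593138e-05  9.99999998e-01 -5.10462650e-05] 383.28789047101804
[[-41.56, -18.05, -1.15], [-0.002, 0.001, 1.256], [-0.001, -0.002, -1.886], 'q6 1.44']
```

Request:
jog_arm:
  rows: [8.5,-4.2,-1.8,-0.1,0,0,0.126,8.5,-8.3,-3.6,-0.2,0,0,0.251,8.5,-12.5,-5.4,-0.3,0,0,0.377,8.5,-16.6,-7.2,-0.4,0,0,0.502,8.5,-20.8,-9.0,-0.6,0,0,0.628,8.5,-24.9,-10.8,-0.7,0,0,0.754,8.5,-29.1,-12.6,-0.8,0,0,0.879,8.5,-33.2,-14.4,-0.9,0,0,1.005,8.5,-37.4,-16.2,-1.0,0,0,1.13,8.5,-41.5,-18.0,-1.1,0,0,1.256]
  grip_force: 40

```text
t: 1.1
position: [0.5024, 0.198, 0.2497]
orientation: [0.709, 0.705, -0.0, -0.0]
force: [0.1, -0.1, 0.1]
width: 0.0849
gripper_force: 0.0
```

```bash
python3 - <<'E'
from h import *
s=r.get_state(); print(s['t'],s['position'],s['orientation'],s['q'])
im=eyes.camera('wrist')[:,:,::-1]; c=cam('wrist'); cv2.imwrite('pics/w1.png',im)
print('pred big',proj(c,[.502,.198,.095]),'small',proj(c,[.507,.295,.085]))
E
```

```text
1.1 [0.5023938  0.19796416 0.2497248 ] [ 7.09043255e-01  7.05164846e-01 -3.41603760e-04 -2.92943659e-04] [2.51058151e-01 9.12020796e-02 1.65492961e-01 1.64597312e+00
 1.58708423e-04 1.82733931e+00]
pred big [[310.41040119 217.78618192]] small [[314.59760757  83.40796266]]
```

View pics/w1.png

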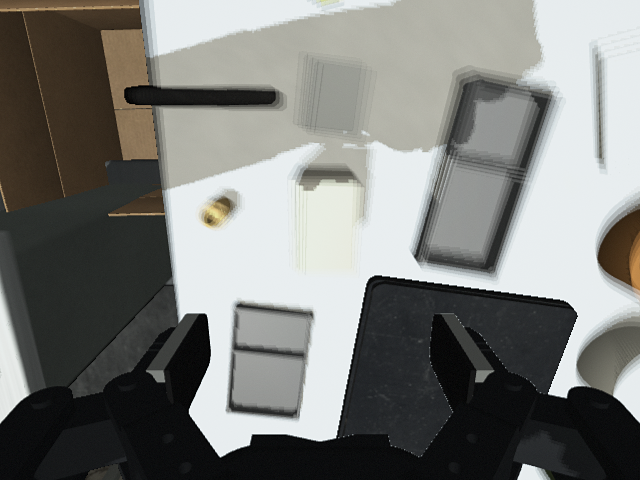

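The wrist view is smeared by motion. The big carton's top is around (328,225), so I'll take a still picture.

```bash
python3 - <<'E'
from h import *
s=r.get_state(); print(s['t'],s['position'],s['orientation'])
im=eyes.camera('wrist')[:,:,::-1]; c=cam('wrist'); 
im=np.ascontiguousarray(im)
cv2.imwrite('pics/w2.png',im)
cv2.imwrite('pics/w2c.png',cv2.resize(im[20:300,180:460],None,fx=2.1,fy=2.1,interpolation=cv2.INTER_CUBIC))
E
```

```text
1.15 [0.50751186 0.19300599 0.24881302] [ 7.12398695e-01  7.01768145e-01 -5.43725407e-04  3.04529245e-03]
```

View pics/w2c.png

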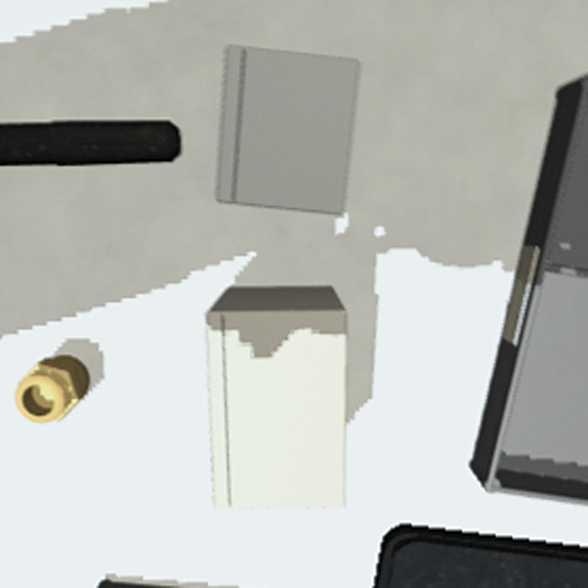

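The clean crop shows the big carton's top corners at crop (207,312),(346,311),(346,506),(214,506). The small carton's are (228,45),(359,58),(345,213),(218,202).

```bash
cat >> h.py <<'E'
def wcam(pos,quat):
    A=quatR(quat); x=A.apply([0,1,0]); z=A.apply([-.303506,0,.952829]); R=np.array([x,np.cross(z,x),z])
    C=np.array(pos)+A.apply([.07639,-.00075,-.13489]); K=np.array([[383.288,0,0],[0,383.288,0],[0,0,1]]); K[:2,2]=cam('wrist')[0][:2,2]
    return K,R,-R@C
E
python3 - <<'E'
from h import *
c0=wcam(*[r.get_state()[k] for k in ('position','orientation')]); print(abs(c0[1]-cam('wrist')[1]).max(),abs(c0[2]-cam('wrist')[2]).max())
c=wcam([0.50751186,0.19300599,0.24881302],[7.12398695e-01,7.01768145e-01,-5.43725407e-04,3.04529245e-03])
for n,q,z in [('big',[(207,312),(346,311),(346,506),(214,506)],.095),('small',[(228,45),(359,58),(345,213),(218,202)],.085)]:
    W=toplane(c,np.array(q)/2.1+[180,20],z)[:,:2]; u=(W[1]-W[0]+W[2]-W[3])/2; v=(W[0]-W[3]+W[1]-W[2])/2
    print(n,W.mean(0).round(4),'x size',np.hypot(*u).round(4),'y size',np.hypot(*v).round(4),'yaw',np.arctan2(u[1],u[0]).round(3),np.arctan2(-v[0],v[1]).round(3))
print('fit',toplane(c,np.array([(45,398)])/2.1+[180,20],.046),'marker tip',toplane(c,np.array([(180,142)])/2.1+[180,20],.010))
s=r.get_state();print(s['t'],s['position'])
print(delta([.5095,.199,.25],0.))
E
```

```text
5.396930395207278e-05 0.0017830393043013482
big [0.5019 0.1989] x size 0.0498 y size 0.0734 yaw -0.012 -0.003
small [0.5069 0.2953] x size 0.0444 y size 0.0496 yaw -0.1 -0.1
fit [[0.40133477 0.19474547 0.046     ]] marker tip [[0.46044097 0.29820029 0.01      ]]
1.2 [0.50462298 0.1955471  0.2486873 ]
[[0.35, 0.48, -0.13], [-0.0, 0.002, -0.008], [0.004, 0.0, 3.133], 'q6 1.83']
```

Request:
jog_arm:
  rows: [8.5,0,0,2,0,0,0,8.5,0,0,6,0,0,0,8.5,0,0,10.5,0,0,0,8.5,0,0,14.5,0,0,0,8.5,0,0,17.5,0,0,0,8.5,0,0,19.2,0,0,0,8.5,0,0,19.9,0,0,0,8.5,0,0,19.9,0,0,0,8.5,0,0,19.9,0,0,0]

```text
t: 2.1
position: [0.502, 0.2, 0.0525]
orientation: [0.707, 0.707, 0.001, 0.0]
force: [-0.3, -0.1, 0.3]
width: 0.0851
gripper_force: 0.0
```

```bash
python3 - <<'E'
from h import *
s=r.get_state();print(s['t'],s['position']); print(delta([.502,.1988,.050],-0.008))
E
```

```text
2.1 [0.50201432 0.20001298 0.05245204]
[[-0.12, -0.0, 0.25], [0.002, -0.001, 0.009], [0.001, 0.002, -3.133], 'q6 1.83']
```

Request:
jog_arm:
  rows: [7,-0.1,0,0.2,0,0,0.009,4.0,-0.1,0,0.2,0,0,0.009,4.0,-0.1,0,0.2,0,0,0.009,4.0,-0.1,0,0.2,0,0,0.009,4.0,-0.1,0,0.2,0,0,0.009,4.0,-0.1,0,0.2,0,0,0.009,4.0,-0.1,0,0.2,0,0,0.009,4.0,-0.1,0,0.2,0,0,0.009]
  grip_force: 40

```text
t: 2.9
position: [0.5023, 0.1987, 0.0505]
orientation: [0.71, 0.704, 0.001, 0.001]
force: [0.8, 0.0, 5.0]
width: 0.0495
gripper_force: 34.5
```

Request:
jog_arm:
  rows: [4,0,0,-1,0,0,0,4,0,0,-3,0,0,0,4,0,0,-5.5,0,0,0,4,0,0.5,-7,0,0,0.02,4,-0.1,2.5,-7.5,0,0,0.05,4,-0.3,6,-7.5,0,0,0.09,4,-0.4,10,-7.5,0,0,0.13,4,-0.5,13,-7.5,0,0,0.16,4,-0.6,14.2,-7.5,0,0,0.167,4,-0.6,14.2,-7.5,0,0,0.167]

```text
t: 3.9
position: [0.6442, 0.1906, 0.1226]
orientation: [0.767, 0.642, -0.001, -0.0]
force: [-0.6, 0.2, -2.0]
width: 0.0498
gripper_force: 33.9
```

```bash
python3 - <<'E'
from h import *
c=wcam([0.50751186,0.19300599,0.24881302],[7.12398695e-01,7.01768145e-01,-5.43725407e-04,3.04529245e-03])
print('rack corner',toplane(c,[(413.3,253.3)],.035))
s=r.get_state();print(s['t'],s['position'],s['width']); print(delta([.6454,.193,.125],-0.176))
c=cam('wrist'); im=eyes.camera('wrist')[:,:,::-1]; cv2.imwrite('pics/w3.png',im)
E
```

```text
rack corner [[0.59712079 0.14601192 0.035     ]]
3.9 [0.64417384 0.19061339 0.12257415] 0.0498264148518699
[[0.26, 0.08, -0.24], [-0.002, 0.001, -0.001], [0.001, 0.003, 3.14], 'q6 1.94']
```

View pics/w3.png

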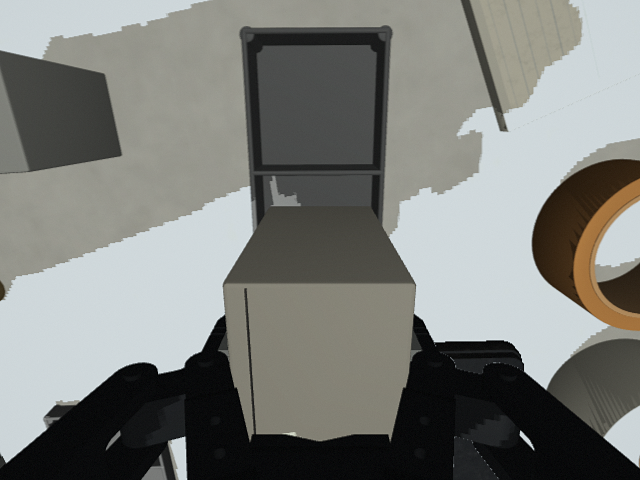

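The carton hangs over the long bay. The rack is seen square-on, with outer far corners at (241,28) and (391,28) and the divider rim at (253–383,171).

```bash
python3 - <<'E'
from h import *
s=r.get_state();print(s['t'],s['position'])
c=wcam([.64417,.19061,.12257],[.767,.642,-.001,0])
W=toplane(c,[(242,29),(391,29),(250,171),(386,171)],.035)[:,:2]; print(W.round(4).tolist(),np.hypot(*(W[1]-W[0])))
th=-.176; y=np.array([-np.sin(th),np.cos(th)])
print('centre',(W[0]+W[1])/2-y*.088,(W[2]+W[3])/2-y*.015, 'yaw',np.arctan2(*(W[1]-W[0])[::-1]),'cam diff',cam('wrist')[2]-c[2])
E
```

```text
3.95 [0.64297786 0.19094269 0.12287602]
[[0.6253, 0.3178], [0.701, 0.3042], [0.6126, 0.2463], [0.6895, 0.2325]] 0.07695513032845741
centre [0.64775782 0.22434007] [0.64842835 0.2246292 ] yaw -0.17722961110063257 cam diff [-6.77979759e-04 -9.21513007e-05  1.02542671e-03]
```

Request:
jog_arm:
  rows: [4,0,0,1,0,0,0,4,0,0,3,0,0,0,4,0,0,5,0,0,0,4,0,0,6.2,0,0,0,4,0,0,6.7,0,0,0,4,0,0,6.9,0,0,0,4,0,0,6.9,0,0,0,4,0,0,6.9,0,0,0]

```text
t: 4.75
position: [0.6442, 0.1915, 0.0567]
orientation: [0.766, 0.642, 0.001, 0.001]
force: [0.4, 0.3, -0.7]
width: 0.0493
gripper_force: 33.9
```

Request:
jog_arm:
  rows: [4,0,0,0.15,0,0,0,4,0,0,0.3,0,0,0,4,0,0,0.3,0,0,0,5.5,0,0,0.3,0,0,0,6.5,0,0,0.3,0,0,0,7.2,0,0,0.3,0,0,0,7.2,0,0,0.3,0,0,0]

```text
t: 5.45
position: [0.6433, 0.1912, 0.0521]
orientation: [0.767, 0.642, -0.0, -0.0]
force: [0.4, 0.8, -0.3]
width: 0.072
gripper_force: 0.0
```

Request:
jog_arm:
  rows: [7.5,0,0,-1.5,0,0,0,8,0,0,-5,0,0,0,8,0,0,-9,0,0,0,8,0.5,-1,-11,0,0,0,8,2,-4,-11.5,0,0,-0.02,8,4,-8,-11.5,0,0,-0.04,8,6,-12,-11,0,0,-0.06,8,7.4,-14.3,-11,0,0,-0.07,8,7.9,-15.2,-11,0,0,-0.076,8,7.9,-15.2,-11,0,0,-0.076]

```text
t: 6.45
position: [0.5071, 0.2966, 0.1637]
orientation: [0.741, 0.672, 0.001, 0.0]
force: [0.1, 0.7, -0.3]
width: 0.08
gripper_force: 0.0
```

```bash
python3 - <<'E'
from h import *
s=r.get_state();print(s['t'],s['position']); print(delta([.507,.2952,.050],-0.1))
E
```

```text
6.45 [0.50712031 0.29664385 0.16366781]
[[-0.15, -0.02, 11.37], [0.002, -0.001, 0.002], [0.001, 0.003, -3.139], 'q6 2.08']
```

Request:
jog_arm:
  rows: [8,-0.1,0,2,0,0,0,8,-0.1,0,5.5,0,0,0,8,-0.1,0,8.5,0,0,0,8,-0.1,0,10.5,0,0,0,8,-0.1,0,11.2,0,0,0,8,-0.1,0,11.2,0,0,0,6,-0.1,0,11.2,0,0,0,3.5,-0.1,0,11.2,0,0,0,3.5,-0.1,0,11.2,0,0,0,3.5,-0.1,0,11.2,0,0,0]

```text
t: 7.45
position: [0.5089, 0.2953, 0.0524]
orientation: [0.742, 0.671, 0.002, 0.001]
force: [-0.3, 0.3, 4.7]
width: 0.0447
gripper_force: 41.7
```

Request:
jog_arm:
  rows: [3.5,0,0,0,0,0,0,3.5,0,0,0,0,0,0,3.5,0,0,0,0,0,0,3.5,0,0,0,0,0,0]

```text
t: 7.85
position: [0.5089, 0.2952, 0.0524]
orientation: [0.742, 0.671, 0.002, 0.001]
force: [-1.1, -0.3, 5.8]
width: 0.0446
gripper_force: 41.7
```

Request:
jog_arm:
  rows: [3.5,0,0,-1,0,0,0,3.5,0,0,-3,0,0,0,3.5,0,0,-5.5,0,0,0,3.5,0,0.5,-7,0,0,0.01,3.5,-0.1,2.5,-7.5,0,0,0.02,3.5,-0.2,6,-7.5,0,0,0.04,3.5,-0.3,10,-7.5,0,0,0.06,3.5,-0.4,13.3,-7.5,0,0,0.07,3.5,-0.4,14.8,-7.5,0,0,0.076,3.5,-0.4,14.8,-7.5,0,0,0.076]

```text
t: 8.85
position: [0.6556, 0.2749, 0.1237]
orientation: [0.767, 0.642, -0.001, -0.0]
force: [0.0, -0.1, -1.3]
width: 0.0444
gripper_force: 41.4
```

```bash
python3 - <<'E'
from h import *
s=r.get_state();print(s['t'],s['position'],s['width'],s['q']); print(delta([.656,.276,.0555],-0.176))
im=eyes.camera('wrist')[:,:,::-1]; cv2.imwrite('pics/w4.png',im)
E
```

```text
8.85 [0.65562021 0.2748583  0.12371942] 0.04442505039102828 [ 3.02851966e-01  5.53356550e-01  4.89238852e-01  1.50816002e+00
 -2.76856346e-04  2.05147464e+00]
[[0.13, 0.03, 6.82], [-0.001, 0.001, -0.002], [0.001, 0.002, 3.14], 'q6 2.05']
```

View pics/w4.png

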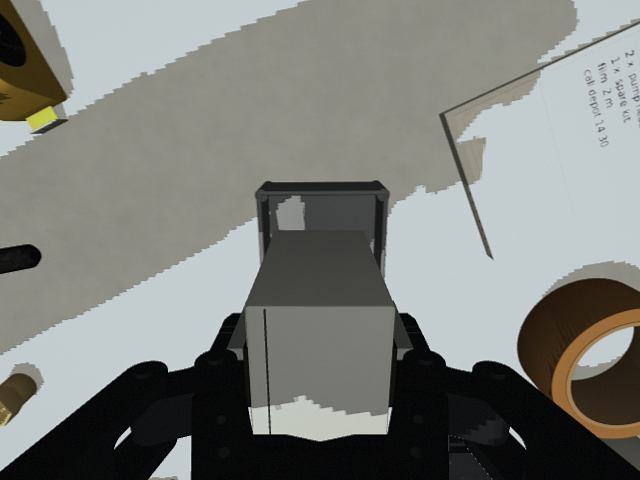

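The small carton hangs centred over the short bay, whose rim runs (258–388,187). The path down is clear.

Request:
jog_arm:
  rows: [3.5,0.1,0,1,0,0,0,3.5,0.1,0,3,0,0,0,3.5,0.1,0,5,0,0,0,3.5,0.1,0,6,0,0,0,3.5,0.1,0,6.5,0,0,0,3.5,0.1,0,6.7,0,0,0,3.5,0.1,0,6.7,0,0,0,3.5,0.1,0,6.7,0,0,0]

```text
t: 9.7
position: [0.6552, 0.2772, 0.0597]
orientation: [0.767, 0.642, 0.001, 0.0]
force: [-0.1, -0.2, -0.9]
width: 0.0445
gripper_force: 41.4
```

Request:
jog_arm:
  rows: [3.5,0,0,0.2,0,0,0,3.5,0,0,0.4,0,0,0,3.5,0,0,0.4,0,0,0,5,0,0,0.4,0,0,0,6,0,0,0.4,0,0,0,7,0,0,0.4,0,0,0,7,0,0,0.4,0,0,0,7,0,0,-1,0,0,0,7,0,0,-4.5,0,0,0,7,0,0,-9,0,0,0]

```text
t: 10.7
position: [0.6527, 0.2763, 0.1468]
orientation: [0.767, 0.642, -0.003, -0.001]
force: [0.6, -0.3, 0.4]
width: 0.0698
gripper_force: 0.0
```

```bash
python3 - <<'E'
from h import *
s=r.get_state();print(s['t'],s['position'],s['width']); print(delta([.43,-.165,.25],-0.176))
E
```

```text
10.7 [0.6526856  0.27632132 0.14683791] 0.06977215003725869
[[-47.38, -14.25, -10.11], [-0.005, 0.003, -0.0], [0.004, 0.008, 3.142], 'q6 2.05']
```

Request:
jog_arm:
  rows: [7.5,0,0,-3,0,0,0,8,-1,-0.4,-7,0,0,0,8.5,-5,-1.7,-9.5,0,0,0,8.5,-9.6,-3.3,-10.3,0,0,0,8.5,-14.3,-5,-10.3,0,0,0,8.5,-19,-6.6,-10.3,0,0,0,8.5,-23.7,-8.2,-10.3,0,0,0,8.5,-28.4,-9.9,-10.3,0,0,0,8.5,-33,-11.5,-10.3,0,0,0,8.5,-37,-13,-10.3,0,0,0]

```text
t: 11.7
position: [0.4605, -0.0663, 0.2529]
orientation: [0.767, 0.642, 0.001, 0.001]
force: [1.4, -0.9, -0.0]
width: 0.0854
gripper_force: 0.0
```

Request:
jog_arm:
  rows: [8.5,-3,-1,0,0,0,0,8.5,-5,-1.7,0,0,0,0,8.5,-5.9,-2,0,0,0,0,8.5,-5.9,-2,0,0,0,0,8.5,-5.9,-2,0,0,0,0,8.5,-5.9,-2,0,0,0,0]

```text
t: 12.3
position: [0.4322, -0.1184, 0.2515]
orientation: [0.766, 0.643, 0.0, -0.0]
force: [0.8, -0.1, -0.5]
width: 0.0853
gripper_force: 0.0
```

```bash
python3 - <<'E'
from h import *
s=r.get_state();print(s['t'],s['position'],s['orientation'],s['width'])
im=eyes.camera('wrist')[:,:,::-1]; cv2.imwrite('pics/w5.png',im)
cv2.imwrite('pics/t5.png',eyes.camera('top')[165:310,160:490,::-1].repeat(2,0).repeat(2,1))
c=cam('wrist');print(proj(c,[[.414,-.165,.047],[.443,.015,.014]]))
E
```

```text
12.3 [ 0.43220023 -0.11835435  0.25145959] [ 7.66040017e-01  6.42792841e-01  2.31253010e-04 -4.78017226e-05] 0.08530222377252501
[[308.07734705 261.79120634]
 [304.26387636  54.42124983]]
```

View pics/w5.png

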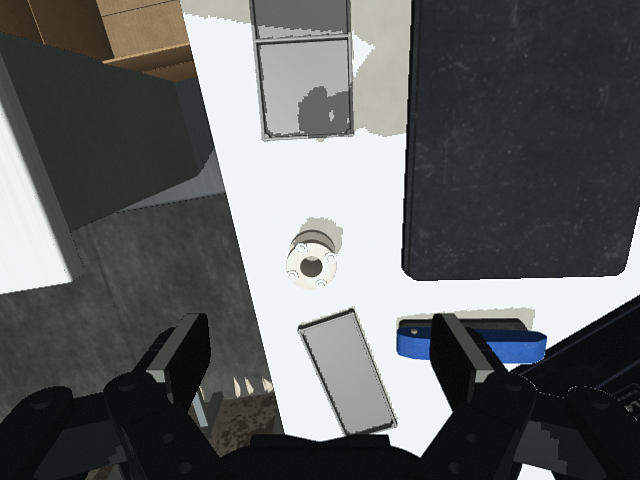

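View pics/t5.png

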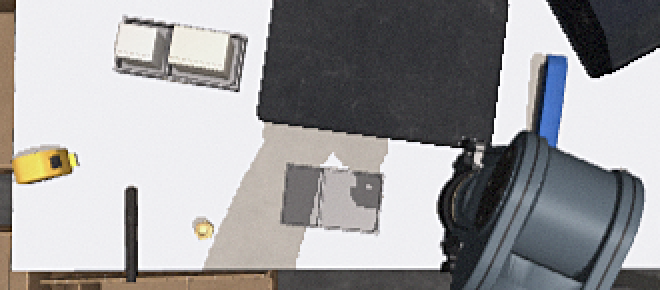

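Both cartons stand in their bays. The wrist view shows the coupling's hole at (312,266), the wide bay's near edge at (265,138)–(354,133), the divider at (256,41)–(351,36), and the pen tray corners at (300,329),(351,309),(396,424),(346,437).

```bash
python3 - <<'E'
from h import *
c=wcam([0.43220023,-0.11835435,0.25145959],[7.66040017e-01,6.42792841e-01,2.3e-04,-4.8e-05])
print('coup',toplane(c,[(312,266)],.047),'radius mm',toplane(c,[(337,266)],.047)-toplane(c,[(312,266)],.047))
W=toplane(c,[(264,139),(354,134),(256,40),(351,37)],.014)[:,:2]; m=(W[0]+W[1])/2; d=(W[2]+W[3])/2
th=-.123; y=np.array([-np.sin(th),np.cos(th)]); print('parts centre',m+y*.0695,d-y*.015,'yaw',[np.arctan2(*(W[i+1]-W[i])[::-1]).round(3) for i in (0,2)],np.hypot(*(W[1]-W[0])))
P=toplane(c,[(299,328),(351,309),(397,424),(346,437)],.010)[:,:2]; print('pen',P.mean(0),np.hypot(*(P[1]-P[0])),np.hypot(*(P[2]-P[1])),'yaw',np.arctan2(-(P[1]-P[2])[0],(P[1]-P[2])[1]))
im=cv2.imread('pics/w5.png'); cv2.imwrite('pics/w5c.png',cv2.resize(im[210:310,260:370],None,fx=4,fy=4))
s=r.get_state();print(s['t'],s['position'])
E
```

```text
coup [[ 0.41505168 -0.16991726  0.047     ]] radius mm [[ 0.02330704 -0.00411138  0.        ]]
parts centre [0.44113024 0.01473524] [0.44104671 0.01260002] yaw [np.float64(-0.121), np.float64(-0.146)] 0.08441688871329747
pen [ 0.42955878 -0.32716754] 0.06162920650782319 0.1657050805834505 yaw 0.19326971990828057
12.4 [ 0.43209265 -0.11835485  0.25123952]
```

Request:
jog_arm:
  rows: [8.5,-1.5,-0.2,2,0,0,0,8.5,-3.5,-0.5,5,0,0,0,8.5,-5.2,-0.8,9,0,0,0,8.5,-5.2,-0.8,13,0,0,0,8.5,-5.2,-0.8,17,0,0,0,8.5,-5.2,-0.8,20,0,0,0,8.5,-5.2,-0.8,21.5,0,0,0,8.5,-5.2,-0.8,22,0,0,0,8.5,-5.2,-0.8,22,0,0,0,8.5,-5.2,-0.8,22,0,0,0]

```text
t: 13.4
position: [0.4158, -0.1693, 0.0325]
orientation: [0.766, 0.642, 0.0, 0.001]
force: [-0.4, -0.1, 0.2]
width: 0.0854
gripper_force: 0.0
```

```bash
python3 - <<'E'
from h import *
s=r.get_state();print(s['t'],s['position'],s['width']); print(delta([.415,-.1685,.028],-0.176))
E
```

```text
13.4 [ 0.4157917  -0.16928674  0.0325394 ] 0.0854079234481435
[[0.06, -0.09, 0.45], [0.002, 0.001, 0.001], [-0.001, 0.003, -3.141], 'q6 1.21']
```

Steel at 0.28 kg, so I'll grip harder.

Request:
jog_arm:
  rows: [7.5,0.1,-0.1,0.3,0,0,0,6,0.1,-0.1,0.4,0,0,0,4,0.1,-0.1,0.4,0,0,0,4,0.1,-0.1,0.4,0,0,0,4,0.1,-0.1,0.4,0,0,0,4,0.1,-0.1,0.4,0,0,0,4,0.1,-0.1,0.4,0,0,0,4,0.1,-0.1,0.4,0,0,0,4,0.1,-0.1,0.4,0,0,0]
  grip_force: 70

```text
t: 14.3
position: [0.4144, -0.1681, 0.0284]
orientation: [0.767, 0.642, 0.0, 0.001]
force: [-0.7, 1.6, 6.2]
width: 0.044
gripper_force: 70.5
```

Request:
jog_arm:
  rows: [4,0,0,-0.8,0,0,0,4,0,0,-3,0,0,0,4,0,0,-5,0,0,0,4,0.7,0,-6,0,0,-0.005,4,3,-0.1,-6,0,0,-0.01,4,7,-0.1,-6,0,0,-0.02,4,11,-0.2,-6,0,0,-0.035,4,14.5,-0.3,-6,0,0,-0.05,4,15.8,-0.3,-6,0,0,-0.051,4,15.8,-0.3,-6,0,0,-0.051]

```text
t: 15.3
position: [0.4379, -0.0094, 0.0864]
orientation: [0.749, 0.663, -0.0, -0.001]
force: [-0.9, -1.0, -3.2]
width: 0.0441
gripper_force: 71.8
```

Request:
jog_arm:
  rows: [4,0,0,0,0,0,0,4,0,0,0,0,0,0]

```text
t: 15.5
position: [0.4382, -0.0123, 0.0869]
orientation: [0.75, 0.661, -0.0, -0.0]
force: [0.3, -0.4, -2.2]
width: 0.0439
gripper_force: 71.8
```

```bash
python3 - <<'E'
from h import *
s=r.get_state();print(s['t'],s['position'],s['orientation'],s['width']); print(delta([.4387,-.0121,.0325],-0.125))
im=eyes.camera('wrist')[:,:,::-1]; cv2.imwrite('pics/w6.png',im)
E
```

```text
15.5 [ 0.43821667 -0.01226965  0.08690708] [ 7.50165967e-01  6.61249428e-01 -4.16027673e-04 -2.08616505e-04] 0.04394407964979504
[[0.02, 0.05, 5.44], [-0.001, 0.0, -0.001], [0.001, 0.001, 3.141], 'q6 1.52']
```

View pics/w6.png

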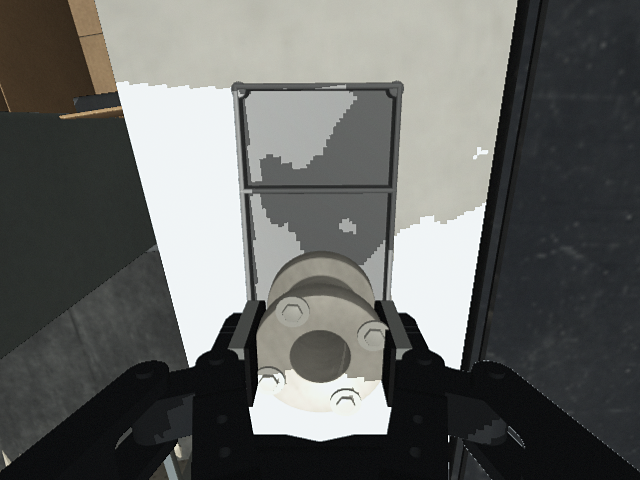

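The coupling is gripped across its upper flange, upright and centred over the wide bay (divider at row 189). I'll lower it.

Request:
jog_arm:
  rows: [4,0,0,1,0,0,0,4,0,0,2.5,0,0,0,4,0,0,4,0,0,0,4,0,0,4.8,0,0,0,4,0,0,5.2,0,0,0,4,0,0,5.3,0,0,0,4,0,0,5.3,0,0,0,4,0,0,5.3,0,0,0]

```text
t: 16.35
position: [0.4393, -0.0119, 0.0351]
orientation: [0.75, 0.662, 0.0, 0.001]
force: [-0.6, 0.1, -2.0]
width: 0.0442
gripper_force: 71.8
```

Request:
jog_arm:
  rows: [4,0,0,0.2,0,0,0,4,0,0,0.35,0,0,0,4,0,0,0.35,0,0,0]

```text
t: 16.65
position: [0.4392, -0.0119, 0.0315]
orientation: [0.75, 0.662, 0.0, 0.001]
force: [-0.7, 0.1, -0.2]
width: 0.0439
gripper_force: 72.1
```

Request:
jog_arm:
  rows: [5,0,0,0,0,0,0,6,0,0,0,0,0,0,7,0,0,0,0,0,0,7,0,0,0,0,0,0,7,0,0,-1.5,0,0,0,7,0,0,-5.5,0,0,0,7,0,0,-10,0,0,0,7,1.5,-0.4,-14.5,0,0,0,7,5,-1.2,-17.5,0,0,0,7,9.5,-2.3,-19,0,0,0]

```text
t: 17.65
position: [0.4296, 0.0854, 0.2249]
orientation: [0.751, 0.66, 0.003, 0.002]
force: [1.3, 0.6, -0.4]
width: 0.07
gripper_force: 0.0
```

Request:
jog_arm:
  rows: [7,4.5,-1.1,0,0,0,0,7,9,-2.2,0,0,0,0,7,12.5,-3.1,0,0,0,0,7,14.5,-3.5,0,0,0,0,7,15.1,-3.7,0,0,0,0,7,15.1,-3.7,0,0,0,0,7,15.1,-3.7,0,0,0,0]

```text
t: 18.35
position: [0.4098, 0.239, 0.2208]
orientation: [0.75, 0.661, -0.0, 0.0]
force: [0.0, -0.0, 0.5]
width: 0.0703
gripper_force: 0.0
```

```bash
python3 - <<'E'
from h import *
s=r.get_state();print(s['t'],s['position'],s['orientation'],s['width'])
im=eyes.camera('wrist')[:,:,::-1]; cv2.imwrite('pics/w7.png',im)
c=wcam(s['position'],s['orientation']);print(proj(c,[[.402,.194,.046],[.4,.297,.018]]))
E
```

```text
18.35 [0.40984448 0.2389786  0.22078263] [ 7.50121107e-01  6.61300366e-01 -2.97427258e-04  2.47812781e-04] 0.07029864554404001
[[318.03324876 269.23487373]
 [300.59144058 146.04935034]]
```

View pics/w7.png

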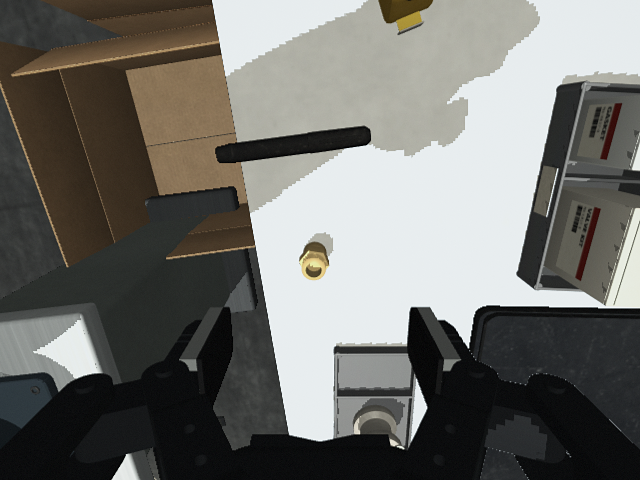

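The fitting's top hole is at (315,267). The marker runs from (217,154) to (370,134). The coupling stands in the wide bay at (376,425), and both cartons are upright in the rack.

```bash
python3 - <<'E'
from h import *
c=wcam([0.40984448,0.2389786,0.22078263],[7.50121107e-01,6.61300366e-01,-2.97e-04,2.48e-04])
f=toplane(c,[(315,267)],.046)[0]
M=toplane(c,[(217,154.5),(370,134.5)],.010); u=M[1]-M[0]
print('fit',f,'marker',M.mean(0),np.hypot(*u[:2]),'axis dir',np.arctan2(u[1],u[0]))
print('narrow bay',np.array([.442,.0142])+.0415*np.array([.1247,.992]), 'parts corners',toplane(c,[(333,346),(414,346)],.014))
print(delta([f[0],f[1],.02],-.125))
E
```

```text
fit [0.39966026 0.19638486 0.046     ] marker [0.39307008 0.29865343 0.01      ] 0.13519582290058937 axis dir 5.344051503763056e-05
narrow bay [0.44717505 0.055368  ] parts corners [[0.40479838 0.09604254 0.014     ]
 [0.4869915  0.08565769 0.014     ]]
[[-4.33, -0.49, 20.08], [0.0, 0.001, -0.001], [0.001, -0.0, 3.14], 'q6 2.08']
```

Request:
jog_arm:
  rows: [7,-1.5,-0.1,2,0,0,0,6.5,-3.2,-0.3,5,0,0,0,6.5,-4.3,-0.4,9,0,0,0,6.5,-4.4,-0.4,13,0,0,0,6.5,-4.4,-0.4,16.5,0,0,0,6.5,-4.4,-0.4,18.7,0,0,0,6.5,-4.4,-0.4,19.7,0,0,0,6.5,-4.4,-0.4,19.7,0,0,0,6.5,-4.4,-0.4,19.7,0,0,0]

```text
t: 19.3
position: [0.4014, 0.1965, 0.025]
orientation: [0.75, 0.661, 0.001, 0.0]
force: [0.1, 0.9, 0.5]
width: 0.065
gripper_force: 0.0
```

```bash
python3 - <<'E'
from h import *
s=r.get_state();print(s['t'],s['position'],s['width']); print(delta([.400,.1955,.0195],-0.125))
E
```

```text
19.3 [0.40140028 0.19649284 0.02504841] 0.06495610142750025
[[-0.12, -0.13, 0.55], [0.002, -0.001, -0.001], [-0.001, -0.003, 3.141], 'q6 2.00']
```

Request:
jog_arm:
  rows: [6,-0.1,-0.1,0.3,0,0,0,5,-0.1,-0.1,0.5,0,0,0,4,-0.1,-0.1,0.5,0,0,0,3,-0.1,-0.1,0.5,0,0,0,2,-0.1,-0.1,0.5,0,0,0,2,-0.1,-0.1,0.5,0,0,0,2,-0.1,-0.1,0.5,0,0,0,2,-0.1,-0.1,0.5,0,0,0,2,-0.1,-0.1,0.5,0,0,0]
  grip_force: 45

```text
t: 20.2
position: [0.3996, 0.196, 0.0194]
orientation: [0.75, 0.662, 0.0, 0.0]
force: [-0.3, -0.3, 6.2]
width: 0.0264
gripper_force: 44.4
```

Request:
jog_arm:
  rows: [2,0,0,-0.8,0,0,0,2,0,0,-2.5,0,0,0,2,0,0,-4.5,0,0,0,2,-0.6,0.3,-5,0,0,0,2,-2.8,1.4,-5,0,0,0,2,-6.5,3.1,-5,0,0,0,2,-10,4.8,-5,0,0,0,2,-12.7,6.1,-5,0,0,0,2,-13.4,6.5,-5,0,0,0,2,-13.4,6.5,-5,0,0,0]

```text
t: 21.2
position: [0.4468, 0.0535, 0.0681]
orientation: [0.751, 0.661, -0.0, -0.0]
force: [-0.6, -0.2, -0.6]
width: 0.0266
gripper_force: 44.4
```

Request:
jog_arm:
  rows: [2,0,0,0,0,0,0,2,0,0,0,0,0,0]

```text
t: 21.4
position: [0.4463, 0.0556, 0.0684]
orientation: [0.749, 0.662, -0.0, -0.0]
force: [-0.6, 0.0, -0.9]
width: 0.0266
gripper_force: 44.4
```

```bash
python3 - <<'E'
from h import *
s=r.get_state();print(s['t'],s['position'],s['width']); print(delta([.447,.0554,.0225],-0.125))
im=eyes.camera('wrist')[:,:,::-1]; cv2.imwrite('pics/w8.png',im)
E
```

```text
21.4 [0.44633856 0.05563698 0.06844132] 0.0265755139634608
[[-0.02, 0.07, 4.59], [-0.001, -0.0, 0.002], [0.0, -0.002, -3.14], 'q6 1.67']
```

View pics/w8.png

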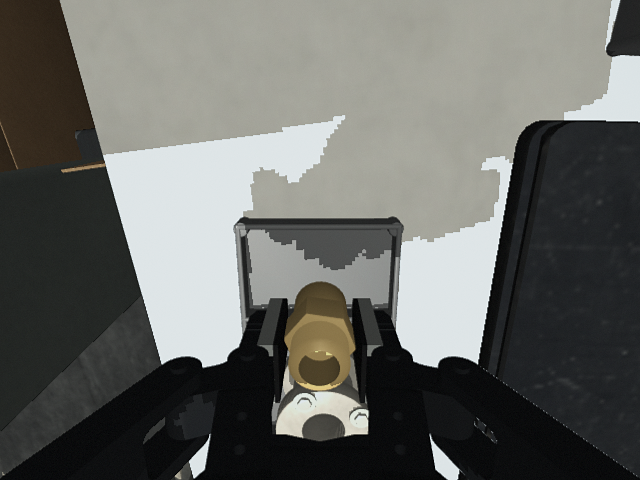

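The fitting hangs centred over the narrow bay (far rim corners at (240,224) and (398,224)). I'll lower it.

Request:
jog_arm:
  rows: [2,0,0,1,0,0,0,2,0,0,2.3,0,0,0,2,0,0,3.5,0,0,0,2,0,0,4.2,0,0,0,2,0,0,4.5,0,0,0,2,0,0,4.5,0,0,0,2,0,0,4.5,0,0,0]

```text
t: 22.15
position: [0.4473, 0.0547, 0.0239]
orientation: [0.75, 0.662, 0.0, 0.0]
force: [-0.3, -0.6, -0.8]
width: 0.0263
gripper_force: 44.5
```

Request:
jog_arm:
  rows: [2,0,0,0.15,0,0,0,2,0,0,0.15,0,0,0,3,0,0,0.15,0,0,0,4,0,0,0.15,0,0,0,4.2,0,0,0.15,0,0,0,4.2,0,0,-1,0,0,0,4.2,0,0,-4.5,0,0,0,4.2,0,0,-9,0,0,0,4.2,0,0,-12,0,0,0,4.2,0,0,-13,0,0,0]

```text
t: 23.15
position: [0.4497, 0.0547, 0.1592]
orientation: [0.75, 0.662, 0.003, 0.003]
force: [-0.3, 0.4, 1.1]
width: 0.042
gripper_force: 0.0
```

Request:
jog_arm:
  rows: [5,1,-0.4,0,0,0,-0.1,5,4,-1.4,0,0,0,-0.24,5,8,-2.8,0,0,0,-0.38,5,12,-4.2,0,0,0,-0.52,5,16,-5.6,0,0,0,-0.66,5,20,-7.1,0,0,0,-0.8,5,22.5,-8,0,0,0,-0.94,5,23.5,-8.4,0,0,0,-1.08,5,23.5,-8.4,0,0,0,-1.22,5,23.5,-8.4,0,0,0,-1.36]

```text
t: 24.15
position: [0.3921, 0.2987, 0.153]
orientation: [0.163, 0.987, -0.001, -0.001]
force: [0.3, -0.6, -0.9]
width: 0.05
gripper_force: 0.0
```

Request:
jog_arm:
  rows: [5,0,0,0,0,0,-0.14,5,0,0,0,0,0,-0.26,5,0,0,0,0,0,-0.336,5,0,0,0,0,0,-0.336,5,0,0,0,0,0,-0.336]

```text
t: 24.65
position: [0.3926, 0.2982, 0.1533]
orientation: [0.001, 1.0, -0.0, -0.0]
force: [0.8, -0.4, 0.6]
width: 0.0498
gripper_force: 0.0
```

```bash
python3 - <<'E'
from h import *
s=r.get_state();print(s['t'],s['position'],s['width'],s['q'][5]); print(delta([.3935,.298,.014],np.pi/2))
im=eyes.camera('wrist')[:,:,::-1]; cv2.imwrite('pics/w9.png',im); cv2.imwrite('pics/t9.png',eyes.camera('top')[:,:,::-1])
c=wcam(s['position'],s['orientation']); g=cv2.cvtColor(np.ascontiguousarray(im),cv2.COLOR_BGR2GRAY)
P=proj(c,[[.3935,.298,.018],[.46,.298,.018],[.33,.298,.018]]); print(P.round())
for x in (.38,.40,.42,.44):
    line=[(y,g[tuple(np.clip(proj(c,[x,y,.018])[0][::-1].round().astype(int),0,[479,639]))]) for y in np.arange(.27,.33,.001)]
    d=[y for y,v in line if v<80]; print(x, d and (round(min(d),3),round(max(d),3)))
E
```

```text
24.65 [0.3925953  0.2981704  0.15331827] 0.0497517825306519 0.5148568990548767
[[-0.1, -0.01, 13.93], [-0.001, -0.001, -0.001], [-0.001, 0.001, 3.14], 'q6 0.51']
[[321. 232.]
 [321. 314.]
 [320. 143.]]
0.38 (np.float64(0.291), np.float64(0.307))
0.4 (np.float64(0.292), np.float64(0.307))
0.42 (np.float64(0.291), np.float64(0.307))
0.44 (np.float64(0.292), np.float64(0.307))
```

View pics/w9.png

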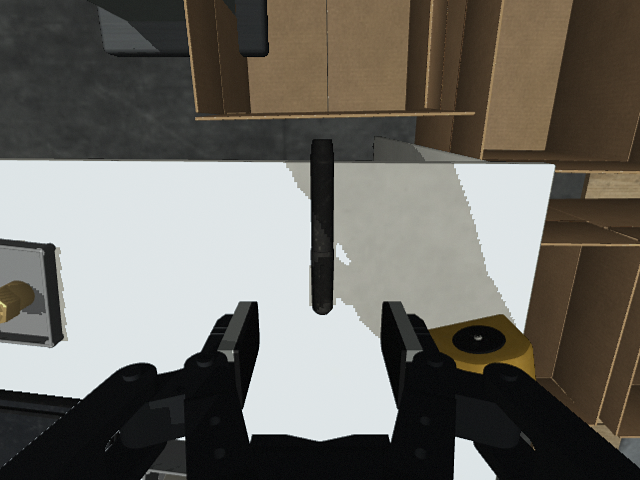

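The marker is straight ahead, at columns 311–333 and rows 139–314, so its centre is near (0.394, 0.299). The fitting stands in its bay at the left edge.

Request:
jog_arm:
  rows: [5,-0.1,0.1,1.5,0,0,0,5,-0.1,0.1,5,0,0,0,5,-0.1,0.1,8.5,0,0,0,5,-0.1,0.1,11.5,0,0,0,5,-0.1,0.1,13.2,0,0,0,5,-0.1,0.1,13.8,0,0,0,5,-0.1,0.1,13.8,0,0,0,5,-0.1,0.1,13.8,0,0,0]

```text
t: 25.55
position: [0.3948, 0.2999, 0.017]
orientation: [0.0, 1.0, 0.0, 0.001]
force: [-0.2, 1.4, 0.2]
width: 0.0504
gripper_force: 0.0
```

Request:
jog_arm:
  rows: [4,0,0,0.2,0,0,0,3,0,0,0.4,0,0,0,2,0,0,0.4,0,0,0,1,0,0,0.4,0,0,0,1,0,0,0.4,0,0,0,1,0,0,0.4,0,0,0,1,0,0,0.4,0,0,0,1,0,0,0.4,0,0,0]
  grip_force: 30

```text
t: 26.35
position: [0.3943, 0.2996, 0.0123]
orientation: [-0.0, 1.0, 0.0, 0.0]
force: [0.5, 0.0, 4.0]
width: 0.0169
gripper_force: 31.1
```

Request:
jog_arm:
  rows: [1,0,0,-0.8,0,0,0,1,0,0,-3,0,0,0,1,0,0,-7,0,0,0,1,-0.1,-1,-11,0,0,0.05,1,-0.2,-4,-14,0,0,0.15,1,-0.5,-8.5,-15,0,0,0.25,1,-0.8,-13,-15,0,0,0.35,1,-1,-17.5,-15,0,0,0.45,1,-1.3,-22,-15,0,0,0.55,1,-1.6,-26.5,-15,0,0,0.65]

```text
t: 27.35
position: [0.4094, 0.0328, 0.1619]
orientation: [0.321, 0.947, 0.0, 0.0]
force: [0.9, 0.9, -0.3]
width: 0.0172
gripper_force: 30.6
```

```bash
python3 - <<'E'
from h import *
s=r.get_state();print(s['t'],s['position'],s['width']); print(delta([.431,-.328,.16],.187))
E
```

```text
27.35 [0.40940862 0.0327684  0.1619075 ] 0.017222265231414197
[[-23.65, -27.33, 0.19], [0.0, -0.0, 0.73], [0.0, 0.0, -2.411], 'q6 0.57']
```

Request:
jog_arm:
  rows: [1,-2.9,-3.4,0,0,0,0.1,1,-5.8,-6.8,0,0,0,0.2,1,-8.7,-10.1,0,0,0,0.3,1,-11.6,-13.4,0,0,0,0.4,1,-14.5,-16.8,0,0,0,0.5,1,-17.4,-20.1,0,0,0,0.6,1,-20.3,-23.5,0,0,0,0.68,1,-22.5,-26,0,0,0,0.73,1,-23.6,-27.3,0,0,0,0.73,1,-23.6,-27.3,0,0,0,0.73]

```text
t: 28.35
position: [0.4322, -0.3273, 0.1612]
orientation: [0.637, 0.771, -0.0, -0.001]
force: [0.2, 0.0, -0.9]
width: 0.0169
gripper_force: 30.6
```

Request:
jog_arm:
  rows: [1,0,0,2,0,0,0,1,0,0,5,0,0,0,1,0,0,8,0,0,0,1,0,0,9,0,0,0,1,0,0,9,0,0,0,1,0,0,9,0,0,0]

```text
t: 28.95
position: [0.4333, -0.3255, 0.073]
orientation: [0.636, 0.772, 0.0, 0.001]
force: [0.1, 0.0, -0.4]
width: 0.0168
gripper_force: 30.6
```

```bash
python3 - <<'E'
from h import *
s=r.get_state();print(s['t'],s['position'],s['width']); print(delta([.431,-.328,.0155],.187))
im=np.ascontiguousarray(eyes.camera('wrist')[:,:,::-1]); cv2.imwrite('pics/w10.png',im)
c=wcam(s['position'],s['orientation'])
# tray outline predicted at the rim vs. edges seen: grey/dark wall run on lines across tray x, beyond the pen
g=cv2.cvtColor(im,cv2.COLOR_BGR2GRAY); hsv=cv2.cvtColor(im,cv2.COLOR_BGR2HSV)
th=.187; X=np.array([np.cos(th),np.sin(th),0]); Y=np.array([-np.sin(th),np.cos(th),0]); o=np.array([.431,-.328,.010])
for yy in (.02,.04,.06,.075):
    v=[(k,int(g[tuple(np.clip(proj(c,o+X*k/1000+Y*yy)[0][::-1].round().astype(int),0,[479,639]))])) for k in range(-45,46)]
    print(yy,' '.join(f'{a}:{b}' for a,b in v if abs(a)>26 or a%6==0))
v=[(k,int(g[tuple(np.clip(proj(c,o+X*.02+Y*k/1000)[0][::-1].round().astype(int),0,[479,639]))])) for k in range(70,96)]; print(v)
E
```

```text
28.95 [ 0.43329571 -0.32549216  0.07304472] 0.016840187948642414
[[-0.2, -0.28, 5.75], [0.001, 0.001, 0.005], [-0.001, 0.001, -3.136], 'q6 0.61']
0.02 -45:235 -44:235 -43:236 -42:236 -41:235 -40:236 -39:236 -38:235 -37:236 -36:238 -35:182 -34:153 -33:149 -32:41 -31:34 -30:83 -29:166 -28:166 -27:164 -24:166 -18:87 -12:85 -6:36 0:25 6:24 12:18 18:88 24:90 27:89 28:33 29:83 30:84 31:159 32:174 33:172 34:172 35:174 36:174 37:172 38:173 39:174 40:174 41:173 42:174 43:174 44:173 45:173
0.04 -45:235 -44:235 -43:236 -42:236 -41:236 -40:235 -39:236 -38:236 -37:236 -36:236 -35:236 -34:150 -33:156 -32:60 -31:51 -30:88 -29:126 -28:170 -27:168 -24:169 -18:86 -12:87 -6:34 0:61 6:54 12:23 18:89 24:90 27:84 28:36 29:83 30:86 31:73 32:175 33:175 34:173 35:174 36:174 37:173 38:172 39:174 40:174 41:172 42:172 43:173 44:173 45:174
0.06 -45:235 -44:235 -43:235 -42:236 -41:235 -40:236 -39:236 -38:235 -37:236 -36:236 -35:243 -34:142 -33:158 -32:87 -31:35 -30:129 -29:174 -28:173 -27:172 -24:173 -18:170 -12:170 -6:30 0:47 6:38 12:10 18:92 24:92 27:81 28:36 29:67 30:87 31:68 32:174 33:175 34:175 35:175 36:176 37:174 38:176 39:174 40:174 41:173 42:176 43:173 44:174 45:174
0.075 -45:235 -44:236 -43:235 -42:236 -41:236 -40:236 -39:235 -38:236 -37:236 -36:236 -35:147 -34:155 -33:157 -32:149 -31:177 -30:172 -29:165 -28:51 -27:73 -24:175 -18:172 -12:171 -6:169 0:167 6:167 12:90 18:93 24:45 27:169 28:164 29:146 30:158 31:110 32:193 33:237 34:236 35:236 36:235 37:239 38:181 39:188 40:174 41:175 42:175 43:176 44:175 45:175
[(70, 92), (71, 93), (72, 94), (73, 93), (74, 92), (75, 91), (76, 83), (77, 76), (78, 92), (79, 138), (80, 177), (81, 177), (82, 174), (83, 222), (84, 236), (85, 236), (86, 236), (87, 235), (88, 235), (89, 236), (90, 236), (91, 235), (92, 236), (93, 235), (94, 235), (95, 236)]
```

Request:
jog_arm:
  rows: [1,-0.2,-0.4,0.5,0,0,0.005,1,-0.2,-0.4,2,0,0,0.005,1,-0.2,-0.4,3.8,0,0,0.005,1,-0.2,-0.4,5,0,0,0.005,1,-0.2,-0.4,5.4,0,0,0.005,1,-0.2,-0.4,5.5,0,0,0.005,1,-0.2,-0.4,5.5,0,0,0.005,1,-0.2,-0.4,5.5,0,0,0.005]

```text
t: 29.8
position: [0.4296, -0.329, 0.0175]
orientation: [0.638, 0.77, -0.0, 0.001]
force: [0.3, -0.4, 0.2]
width: 0.0175
gripper_force: 30.6
```

Lower another 2 mm, open slightly, then rise clear.

Request:
jog_arm:
  rows: [1,0,0,0.1,0,0,0,1,0,0,0.2,0,0,0,1,0,0,0.2,0,0,0,2,0,0,0.2,0,0,0,2.6,0,0,0.2,0,0,0,2.6,0,0,0.2,0,0,0,2.6,0,0,-1,0,0,0,2.6,0,0,-4,0,0,0,2.6,0,0,-8,0,0,0,2.6,0,0,-12,0,0,0]

```text
t: 30.8
position: [0.4288, -0.3281, 0.1384]
orientation: [0.638, 0.77, 0.0, -0.0]
force: [1.3, -0.5, -0.3]
width: 0.0259
gripper_force: 0.0
```

Request:
jog_arm:
  rows: [4,2,0,-4,0,0,0,6,2,0,-7,0,0,0,6,2,0,-8,0,0,0,6,2,0,-8,0,0,0,6,2,0,-8,0,0,0]

```text
t: 31.3
position: [0.4251, -0.3087, 0.2156]
orientation: [0.638, 0.77, 0.0, -0.001]
force: [-0.3, 0.7, 1.3]
width: 0.0598
gripper_force: 0.0
```

```bash
python3 - <<'E'
from h import *
s=r.get_state();print(s['t'],s['position'],s['width'],s['force'])
w=np.ascontiguousarray(eyes.camera('wrist')[:,:,::-1]); t=np.ascontiguousarray(eyes.camera('top')[165:310,160:490,::-1]); sd=np.ascontiguousarray(eyes.camera('side')[130:380,170:430,::-1])
can=np.zeros((600,800,3),np.uint8)
can[:240,:320]=cv2.resize(w,(320,240),interpolation=cv2.INTER_AREA); can[260:260+340,:400]=cv2.resize(sd,(400,340)); can[:220,322:800]=cv2.resize(t,(478,220)); cv2.imwrite('pics/f.png',can)
E
```

```text
31.3 [ 0.42510563 -0.30870227  0.21561526] 0.05979958087480747 [-0.26683069  0.66932534  1.28852485]
```

View pics/f.png

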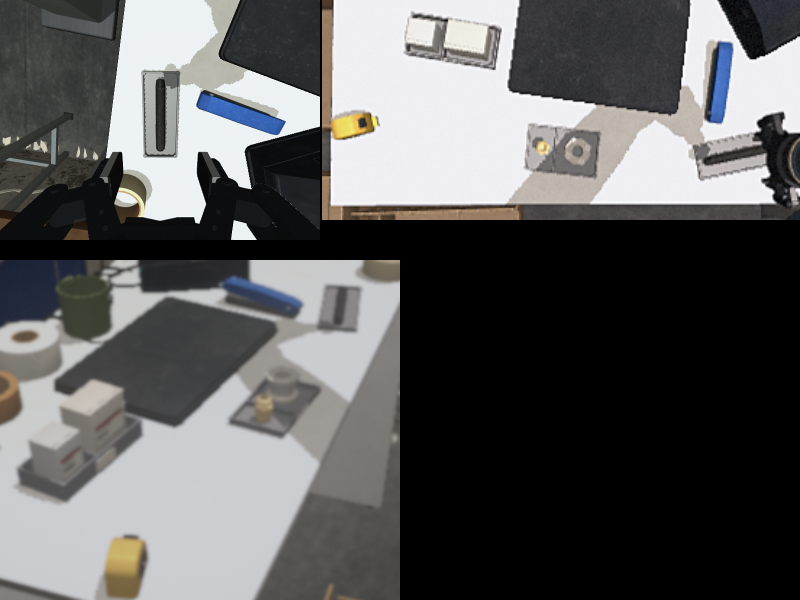

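The final montage shows all five in place: the marker lengthwise in its tray (wrist view (160,115)), the cartons upright in the rack, and the coupling and fitting upright in the parts tray. The stapler and tape measure have not moved, and the gripper is clear.

```bash
python3 -c "
from workcell import r
print(r.close_job())"
```

```text
the job is handed in; nothing more can be done
None
```

All five items are in their trays (cartons, coupling and fitting upright, marker flat lengthwise) and released, with the stapler and tape measure untouched; I handed the job in at about 31 s of the 136 s allowed and have not seen the verdict.

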